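Make the plaque-gluing bench ready

TASK

Make this perfume bench ready for gluing: stand every fallen bottle upright in the white bottle tray, setting it down rather than letting it drop and without knocking over the bottles already standing there, and turn every plaque that lies face down on the dark mat so that its raised panel is up. The plaques are polished, so never touch one with the gripper itself: take the cranked lifter from its cradle, slide its blade under an edge of the plaque and tip it over. All plaques stay on the mat, face up and flat, and when they are all turned the lifter goes back into its cradle.

Things in the scene. Friction and masses are not known exactly. Their poses are not given: they have to be found in the camera images.
- mat: Dark rubbery work mat fixed to the bench, 220 (its x) x 400 (its y) x 2 mm thick; origin at the centre of its underside, on the bench (top face at z = 2 mm). On the left or on the right, slightly turned; the tray is on the other side. The plaques lie side by side in a row along its y, at x = -50 to -20 mm, with free mat beyond them (its +x).
- tray: White plastic bottle tray fixed to the bench, 200 (its x) x 360 (its y) mm outside, walls 4 mm thick and 18 mm high, floor 4 mm thick; origin at the centre of its underside. The back half (around x = +50 mm) holds three standing bottles and a gold over-cap; the front half (-x, towards the robot) is empty, with room for three bottles side by side.
- cradle_home (a point): Where the lifter's grip centre lies when put away in the fixed aluminium cradle, 59 mm over the bench; x along the lifter to its blade, z up. Foot 136 x 48 x 6 mm; two uprights 8 mm thick, centred at x = -50 and +34 mm from this point, each with an open notch 23 mm wide flaring to 30, floor 9 mm below this point, cheeks ending 4 mm above it.
- lifter_grip (a point): Grip centre of the cranked lifter (stiff offset spatula, 90 g, balance near here), on its black handle; x to the blade, z up. Handle 16 mm wide (y), 18 high (z), x = -80 to +40 mm. A crank 14 mm wide leads down to the flat steel blade, 30 mm wide, 2 thick, x = +50 to +115 mm, underside 46 mm below this point. It lies level in the cradle and lifts straight up out of it.
- lifter_tip (a point): Middle of the front edge of the lifter's blade, at its underside: 115 mm ahead (x) and 46 mm below (z) of the grip centre; same axes.
- plaque0_c (a point): Centre (half-way through) of a gold metal plaque, 85 g: plate 50 (x) x 54 (y) x 3 mm; on its face a central raised panel 26 (x) x 30 (y) x 6 mm, 9 mm thick in all. z points from face to plain back. It starts face down (z up), resting on the panel: the rim overhangs 12 mm all round, 6 mm clear of the mat. Its x is within 0.15 rad of the mat's x. Turned, it lies on its back. May be absent.
- plaque1_c (a point): Centre of another such plaque, same shape and axes as plaque0, also face down (z up) on the mat at the start. May be absent.
- plaque2_c (a point): Centre of another such plaque, same shape and axes as plaque0, also face down (z up) on the mat at the start. May be absent.
- plaque_up_c (a point): Centre (half-way through the thickness) of a plaque of the same shape that already lies face up in the same row on the mat; here z points from the plain back to the raised panel (up).
- bottle0_c (a point): Centre of the glass body of a square dark-blue perfume bottle (about 220 g) fallen on a flat side on the bench in front of mat and tray: body 46 x 46 x 80 mm, plus gold collar and pump (18 and 13 mm across) 28 mm beyond the shoulder. x points from base to neck (up when standing), at first towards the robot's side, up to 0.8 rad to either hand. Stood in the tray this point is at z = 44 mm. May be absent.
- bottle1_c (a point): Centre of the glass body of another such fallen bottle, same shape and axes as bottle0. May be absent.
- bottle2_c (a point): Centre of the glass body of another such fallen bottle, same shape and axes as bottle0. May be absent.
- standing0_c (a point): A bottle of the same shape that already stands in the back row of the tray: centre of its glass body, z up.
- standing1_c (a point): A bottle of the same shape that already stands in the back row of the tray: centre of its glass body, z up.
- standing2_c (a point): A bottle of the same shape that already stands in the back row of the tray: centre of its glass body, z up.
Mind the look-alikes: they are no part of the job. Leave any green or turquoise look-alike of the part that bears plaque1_c alone.

How it is judged (in metres and radians):
On the way, in this order (a step that is already met when the one before it is completed fails the run):
1. the lifter has been taken out of its cradle (distance between lifter_grip and cradle_home above 0.06 m), for 0.2 s.
2. every plaque lies face up on the mat (angle between each of plaque0_c, plaque1_c, plaque2_c's own z axis and vertical above 3.02 rad and height (world z) of each of plaque0_c, plaque1_c, plaque2_c below 0.012 m and x of plaque0_c in the frame of mat between -0.105 and 0.105 m and y of plaque0_c in the frame of mat between -0.195 and 0.195 m and x of plaque1_c in the frame of mat between -0.105 and 0.105 m and y of plaque1_c in the frame of mat between -0.195 and 0.195 m and x of plaque2_c in the frame of mat between -0.105 and 0.105 m and y of plaque2_c in the frame of mat between -0.195 and 0.195 m), for 0.2 s.
3. the lifter lies in its cradle again (horizontal distance between lifter_grip and cradle_home below 0.02 m and height (world z) of lifter_grip between 0.052 and 0.066 m and angle between lifter_grip's own z axis and vertical below 0.12 rad and angle between the x axis of lifter_grip and the x axis of cradle_home, either way round below 0.2 rad), for 0.2 s.
At the end, for the whole second after the job is handed in: Bottles upright within 0.1 rad, at rest on the tray floor, centre within 85 x 165 mm of its middle; standing bottles still stand; plaques flat, panel up (0.12 rad), centre within 105 x 195 mm of the mat's middle; lifter level in its cradle, within 20 mm and 0.2 rad of home, released (all of step 2 and all of step 3 and angle between plaque_up_c's own z axis and vertical below 0.12 rad and height (world z) of plaque_up_c below 0.012 m and x of plaque_up_c in the frame of mat between -0.105 and 0.105 m and y of plaque_up_c in the frame of mat between -0.195 and 0.195 m and angle between each of bottle0_c, bottle1_c, bottle2_c's own x axis and vertical below 0.1 rad and height (world z) of each of bottle0_c, bottle1_c, bottle2_c below 0.054 m and x of bottle0_c in the frame of tray between -0.085 and 0.085 m and y of bottle0_c in the frame of tray between -0.165 and 0.165 m and linear speed of each of bottle0, bottle1, bottle2 below 0.03 m/s and x of bottle1_c in the frame of tray between -0.085 and 0.085 m and y of bottle1_c in the frame of tray between -0.165 and 0.165 m and x of bottle2_c in the frame of tray between -0.085 and 0.085 m and y of bottle2_c in the frame of tray between -0.165 and 0.165 m and angle between each of standing0_c, standing1_c, standing2_c's own z axis and vertical below 0.1 rad); the robot touches nothing.
It fails at once if a plaque is touched with the gripper or the arm (contact force between any of the fingers, the arm and plaque0 above 0.3 N or contact force between any of the fingers, the arm and plaque1 above 0.3 N or contact force between any of the fingers, the arm and plaque2 above 0.3 N or contact force between any of the fingers, the arm and plaque_up above 0.3 N).
It fails at once if a standing bottle is knocked over (angle between any of standing0_c, standing1_c, standing2_c's own z axis and vertical above 0.5 rad).
It fails at once if a bottle is dropped from more than about 3 cm ((height (world z) of bottle0_c above 0.075 m and linear speed of bottle0 above 0.35 m/s and contact force between anything else and bottle0 below 0.01 N) or (height (world z) of bottle1_c above 0.075 m and linear speed of bottle1 above 0.35 m/s and contact force between anything else and bottle1 below 0.01 N) or (height (world z) of bottle2_c above 0.075 m and linear speed of bottle2 above 0.35 m/s and contact force between anything else and bottle2 below 0.01 N)).
Of bottle0, bottle1, bottle2 only 2 to 3 are there at a start; the rules pass over those that are not, and their reading is None.
Of plaque0, plaque1, plaque2 only 2 to 3 are there at a start; the rules pass over those that are not, and their reading is None.
At some moment in a run one of bottle0, bottle1, bottle2, plaque0, plaque1, plaque2 may be knocked a few centimetres aside while the robot is not near it.
It also fails if it takes over 210 s, if anything falls off the work surface, if the arm or the gripper's body presses on something with over 40 N, if the wrist force passes 120 N, or if a joint passes its speed limit or range.

ROBOT

A 6-joint arm with a two-finger parallel gripper is mounted at the origin on the work surface. World frame = base frame: x ahead of the robot, y to its left, z up, the work surface at z = 0. Lengths are in m, angles in degrees, forces in N, time in s.
With the tool pointing down it reaches from about 0.3 to 0.875 m from the base axis. Payload 6.4 kg.
Tool frame: the origin (TCP) lies midway between the tips of the shut fingers; the grasp point (between the pads) lies 19 mm behind it; z points along the fingers, y is the line along which they close (so a half turn about z gives the same grasp; the last joint's range is limited). The gripper opens to 88 mm and grips with 3 to 60 N. Pads are 18 mm wide; open, the fingers measure 123 mm over their backs; the gripper's body (75 mm by 187 mm) begins 45 mm behind the grasp point.
Start: joints at [59.055, 10.359, 92.074, -0, 77.567, -11.82], TCP at [0.188, 0.543, 0.239] pointing down, gripper open.
Joint ranges: [-171.53, 171.53], [-51.25, 118.39], [17.06, 147.69], [-65.23, 245.23], [0, 150.52], [-178.68, 178.68]. Speed limits (degrees/s): [147.25, 147.25, 172.46, 180, 180, 180].

INTERFACE

Orientations are given as a 3x3 rotation matrix whose columns are the frame's x, y, z axes.
In Python, from rig import reach, move_straight, goto_joints, grip, wait, inverse_kinematics, camera, get_calibration, Unreachable, sign_off, read_time, read_joint_positions, read_joint_velocities, read_effort, read_eef_pos, read_tcp_rot, read_ft_force, read_moment, read_opening, read_grip_force gives the robot as it stands. Calls block until the motion is done:
- reach(position, orientation): joint-space move of the TCP to a pose.
- move_straight(position, rotation=None, velocity=0.15): straight line of the TCP; rotation=None keeps the orientation; velocity is the mean speed in m/s.
- goto_joints(angles): joint-space move.
- grip(opening, squeeze=None): opening from 0.0 (shut) to 1.0 (fully open); squeeze is the grip in N (None keeps the last); returns when the fingers have stopped.
- wait(seconds).
- inverse_kinematics(position, orientation): joint angles nearest the present ones, or None.
- camera(name): name is "scene" or "top" or "wrist"; returns the picture (420x560x3 uint8, blue, green, red); there is no depth.
- get_calibration(name): a dict with "K" (3x3 intrinsics, pixels), "dist" ([k1, k2, p1, p2, k3] as OpenCV has them; the pictures are not rectified), "xyz" and "rotation" of the camera in the world; the wrist camera has in their place "tool_from_camera" (4x4, takes a point from camera to tool coordinates, whose origin is the TCP and whose axes are the flange's). Camera axes: x right, y up, looking along -z (the intrinsics and any distortion apply to the point x, -y, -z); pixel columns grow to the right and rows downward; lengths in m; the calibration is good to about 2 mm. A picture is of the moment at which its call begins: read the wrist's pose just before it. get_calibration takes no time and is no camera call.
A pose or a line that the arm cannot do raises Unreachable and nothing moves.
- sign_off(): hands the job in; it is judged then, once.
Readings, each from a call of its own:
- read_time(): time.
- read_joint_positions(): joint angles.
- read_joint_velocities(): joint speeds.
- read_effort(): joint torques, N m.
- read_eef_pos(): TCP position.
- read_tcp_rot(): TCP orientation.
- read_ft_force(): force on the tool from outside, world axes, zero at the start.
- read_moment(): the same for the moment, N m.
- read_opening(): opening from 0.0 (shut) to 1.0 (fully open).
- read_grip_force(): force on a finger pad.
Only numpy, scipy, OpenCV 4.12 (cv2) and the standard library are available. Lean on these libraries where they do the work, as an engineer would, in place of code of your own. Each camera call takes 0.05 s, during which the arm holds its last target. There are 200 camera calls.

## Working session

There is one attempt and no reset: what is moved stays moved. The work goes in short steps, each a Python script; the robot and the scene stay as the last script left them, time stands still between calls to the robot, and variables do not carry over. Pictures are saved under pics/ and viewed, at most 14 in all, crops included, and the job is handed in when it is done.

```bash
ls; mkdir -p pics
python3 - <<'E'
from rig import *
import cv2, numpy as np
for n in ("top","scene"):
    im=camera(n); cv2.imwrite(f"pics/{n}0.png",im)
for n in ("top","scene","wrist"):
    print(n,get_calibration(n))
print(read_time(),read_eef_pos(),read_tcp_rot())
E
```

```text
pics
top {'K': array([[418.33720587,   0.        , 289.81448243],
       [  0.        , 418.33720587, 217.86921417],
       [  0.        ,   0.        ,   1.        ]]), 'dist': array([-0.04916498,  0.        ,  0.        ,  0.        ,  0.        ]), 'xyz': array([0.40054995, 0.0196807 , 1.09192351]), 'rotation': array([[ 2.94229835e-02,  9.93497095e-01, -1.09990050e-01],
       [-9.99563940e-01,  2.95187358e-02, -7.58023363e-04],
       [ 2.49367322e-03,  1.09964391e-01,  9.93932399e-01]])}
scene {'K': array([[396.39176872,   0.        , 277.47358235],
       [  0.        , 396.39176872, 210.58180245],
       [  0.        ,   0.        ,   1.        ]]), 'dist': array([0.01745304, 0.        , 0.        , 0.        , 0.        ]), 'xyz': array([0.92430597, 0.51625284, 0.92628423]), 'rotation': array([[-0.77059091, -0.50280231,  0.39163694],
       [ 0.63728542, -0.60061575,  0.48283332],
       [-0.00754639,  0.62165147,  0.78325762]])}
wrist {'K': array([[330.2579383 ,   0.        , 274.04139014],
       [  0.        , 330.2579383 , 207.63683384],
       [  0.        ,   0.        ,   1.        ]]), 'dist': array([-0.06318443,  0.        ,  0.        ,  0.        ,  0.        ]), 'tool_from_camera': array([[ 4.09507978e-04,  9.58434774e-01,  2.85311438e-01,
         7.25630260e-02],
       [ 9.99999252e-01, -6.36015798e-05, -1.22164645e-03,
         2.55506780e-05],
       [-1.15272219e-03,  2.85311724e-01, -9.58434083e-01,
        -1.45677730e-01],
       [ 0.00000000e+00,  0.00000000e+00,  0.00000000e+00,
         1.00000000e+00]])}
0.1 [0.18815425 0.54288169 0.23794089] [[-9.44790042e-01  3.27675457e-01 -7.56308793e-04]
 [ 3.27676193e-01  9.44789236e-01 -1.26961666e-03]
 [ 2.98530188e-04 -1.44734556e-03 -9.99998908e-01]]
```

View pics/top0.png

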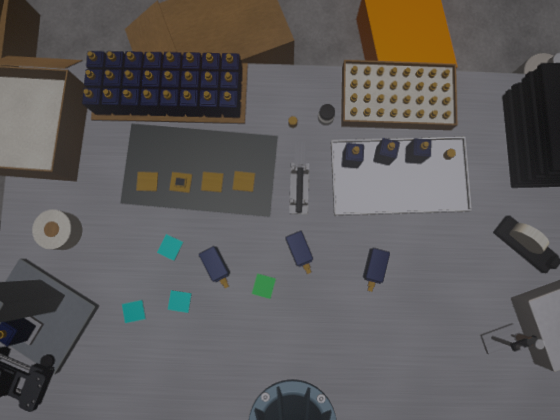

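View pics/scene0.png

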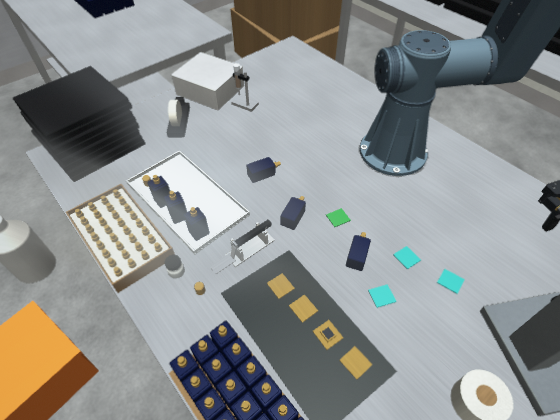

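The top view shows the mat on the left, pixels (122–277, 125–215). Four gold plaques lie on it: (147,181), (212,182) and (243,181) are plain, so face down, and (180,182) shows its panel, so it is already up. The green and turquoise squares on the bench, (264,286), (170,247), (180,301) and (134,311), are look-alikes to leave alone. The cradle is at (299,188), the tray on the right, and the three fallen bottles at (214,264), (299,248) and (376,265). I'll enlarge these to confirm.

Run:
```python
import cv2
im=cv2.imread("pics/top0.png")
cv2.imwrite("pics/c1.png",cv2.resize(im[120:220,115:315],None,fx=4,fy=4,interpolation=cv2.INTER_CUBIC))
cv2.imwrite("pics/c2.png",cv2.resize(im[130:300,195:475],None,fx=2.85,fy=2.85,interpolation=cv2.INTER_CUBIC))
```

```text
(no output)
```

View pics/c1.png

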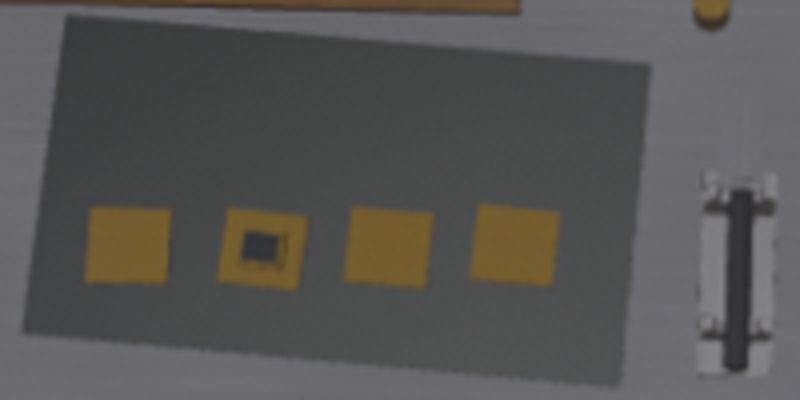

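View pics/c2.png

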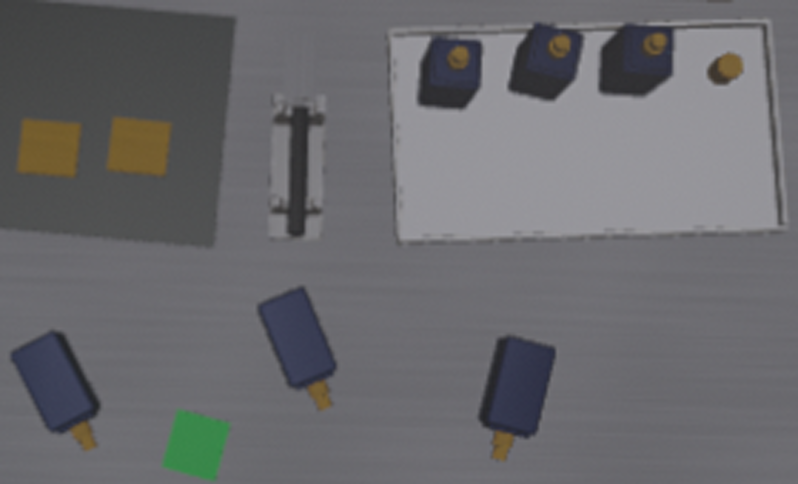

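In the enlarged crop (c1: 4x, offset (115,120)), the plain gold plaques, face down, are at c1 (128,245), (389,247) and (515,246). The one with the panel at (262,248) is the one already up. The lifter's handle runs (740,190)–(737,370) with its blade towards +x. The fallen bottles in c2 all have their necks towards the robot. I'll turn these into poses and check the reach of candidate tilts.

```bash
cat > h.py <<'E'
from rig import *
import cv2, numpy as np
from scipy.spatial.transform import Rotation as R
def unproj(name,uv,z,pose=None):
    """pixels -> world points on plane z; pose=(TCP pos, rot) for the wrist camera"""
    c=get_calibration(name)
    if name=="wrist":
        T=np.eye(4);T[:3,:3]=pose[1];T[:3,3]=pose[0];T=T@c["tool_from_camera"];Rc,o=T[:3,:3],T[:3,3]
    else: Rc,o=c["rotation"],c["xyz"]
    n=cv2.undistortPoints(np.array(uv,float).reshape(-1,1,2),c["K"],c["dist"]).reshape(-1,2)
    d=np.c_[n[:,0],-n[:,1],-np.ones(len(n))]@Rc.T
    return o+d*((z-o[2])/d[:,2])[:,None]
def down(yaw):   # tool down, tool x at heading yaw
    c,s=np.cos(yaw),np.sin(yaw)
    return np.array([[c,s,0],[s,-c,0],[0,0,-1]])
def tool(zdir,ydir):
    z=np.array(zdir,float);z/=np.linalg.norm(z);y=np.array(ydir,float);y-=z*(y@z);y/=np.linalg.norm(y)
    return np.c_[np.cross(y,z),y,z]
E
python3 - <<'E'
from h import *
np.set_printoptions(precision=4,suppress=True)
im=cv2.imread("pics/top0.png");hsv=cv2.cvtColor(im,cv2.COLOR_BGR2HSV)
def rects(mask,lo,hi,roi,z):
    n,l,s,c=cv2.connectedComponentsWithStats(mask)
    for i in range(1,n):
        u,v=c[i]
        if lo<s[i,4]<hi and roi[0]<u<roi[1] and roi[2]<v<roi[3]:
            cn=cv2.findContours((l==i).astype('uint8'),0,2)[0][0]
            q=unproj("top",cn.reshape(-1,2),z)[:,:2].astype('float32')*1000
            print(c[i].round(1),s[i,4],cv2.minAreaRect(q))
print("plaques");rects(cv2.inRange(hsv,(10,100,60),(35,255,255)),150,900,(120,280,125,215),.011)
print("bottles");rects(cv2.inRange(hsv,(105,70,60),(135,255,255)),200,3000,(180,420,220,300),.046)
off=np.array([115,120])
print("mat",unproj("top",np.array([[66,14],[651,64],[620,386],[22,333]])/4+off,.002))
print("handle",unproj("top",np.array([[740,190],[737,370]])/4+off,.068))
o2=np.array([195,130])
print("tray",unproj("top",np.array([[388,29],[771,19],[786,231],[399,243]])/2.85+o2,.018))
print("standing caps",unproj("top",np.array([[458,57],[560,45],[656,43]])/2.85+o2,.112))
E
```

```text
plaques
[243.2 180.9] 376 ((614.2208862304688, 145.540771484375), (53.35525131225586, 49.480003356933594), 85.19778442382812)
[146.7 181.1] 382 ((606.862060546875, 401.09490966796875), (48.343536376953125, 54.93553161621094), 1.4985829591751099)
[180.4 182. ] 306 ((607.0526733398438, 311.51971435546875), (53.22358322143555, 49.28078842163086), 84.4637451171875)
[211.8 181.5] 377 ((610.3583984375, 228.42669677734375), (53.44588088989258, 49.19027328491211), 86.83430480957031)
bottles
[299.  248.3] 502 ((440.2171630859375, -4.958400726318359), (77.60037231445312, 41.1540641784668), 24.11945152282715)
[213.2 263.7] 520 ((395.0827331542969, 207.50697326660156), (79.24610900878906, 41.10179901123047), 29.390979766845703)
[377.3 265. ] 498 ((403.5374755859375, -200.58221435546875), (41.17144775390625, 77.8397445678711), 76.36067962646484)
mat [[0.7659 0.4574 0.002 ]
 [0.7412 0.0594 0.002 ]
 [0.5232 0.0726 0.002 ]
 [0.5468 0.4703 0.002 ]]
handle [[ 0.6411 -0.0012  0.068 ]
 [ 0.5279 -0.0024  0.068 ]]
tray [[ 0.7292 -0.0826  0.018 ]
 [ 0.7515 -0.4423  0.018 ]
 [ 0.5514 -0.452   0.018 ]
 [ 0.5296 -0.0961  0.018 ]]
standing caps [[ 0.678  -0.1333  0.112 ]
 [ 0.6913 -0.2198  0.112 ]
 [ 0.696  -0.302   0.112 ]]
```

```bash
cat >> h.py <<'E'
TRAY=(np.array([.6404,-.2683,0]),np.radians(3.9))
def tray(x,y):
    p,a=TRAY;return p+[x*np.cos(a)-y*np.sin(a),x*np.sin(a)+y*np.cos(a),0]
def pick_rot(head,b,s):   # bottle neck heading, tilt, sign of y
    n=np.array([np.cos(head),np.sin(head),0]);z=-np.sin(b)*n-[0,0,np.cos(b)]
    return tool(z,s*np.cross(n,z)),n
def place_rot(yaw,b,s):
    n=np.array([0,0,1.]);z=np.cos(b)*np.array([np.cos(yaw),np.sin(yaw),0])-np.sin(b)*n
    return tool(z,s*np.cross(n,z)),n
B=[((.440,-.005),np.radians(204.1)),((.395,.2075),np.radians(209.4)),((.4035,-.2006),np.radians(166.4))]
E
python3 - <<'E'
from h import *
np.set_printoptions(precision=0,suppress=True)
J=lambda p,r:inverse_kinematics(p,r)
for b in (20,30,40,50):
  for s in (1,-1):
    for i,(c,h) in enumerate(B):
        Rt,n=pick_rot(h,np.radians(b),s)
        p=np.r_[c,.023]+n*.005+Rt[:,2]*.011
        j=J(p,Rt);print("pick",b,s,i,None if j is None else np.array(j))
    for y in (.12,0,-.12):
      for w in (0,45,-45,-90,180):
        Rt,n=place_rot(TRAY[1]+np.radians(w),np.radians(b),s)
        j=J(tray(-.05,y)+[0,0,.049]+Rt[:,2]*.011,Rt)
        if j is not None: print("  place",b,s,y,w,np.array(j))
E
```

```text
pick 20 1 0 [-28.   7. 132.  30.  32.  13.]
pick 20 1 1 [  7.   6. 133.  19.  24.  51.]
pick 20 1 2 [-50.   7. 132.  26.  27.  31.]
  place 20 1 0.12 0 [-50.  36. 127. 120.  61. 106.]
  place 20 1 0.12 45 [-55.  45. 101.  67.  81. 123.]
  place 20 1 0.12 -45 [-13.  37. 124. 213.  53.  79.]
  place 20 1 0.12 180 [-16.  75.  37. -27. 133.  64.]
  place 20 1 0 0 [-59.  39. 117. 106.  61. 115.]
  place 20 1 0 45 [-61.  51.  87.  62.  88. 129.]
  place 20 1 0 -45 [-31.  37. 122. 193.  49.  85.]
  place 20 1 0 180 [-24.  81.  26. -37. 134.  52.]
  place 20 1 -0.12 0 [-65.  43. 104.  96.  62. 125.]
  place 20 1 -0.12 45 [-65.  59.  70.  60.  95. 136.]
  place 20 1 -0.12 -45 [-44.  39. 115. 177.  45.  92.]
pick 20 -1 0 [ -28.    7.  132.   30.   32. -167.]
pick 20 -1 1 [   7.    6.  133.   19.   24. -129.]
pick 20 -1 2 [ -50.    7.  132.   26.   27. -149.]
  place 20 -1 0.12 0 [-50.  36. 127. 120.  61. -74.]
  place 20 -1 0.12 45 [-55.  45. 101.  67.  81. -57.]
  place 20 -1 0.12 -45 [ -13.   37.  124.  213.   53. -101.]
  place 20 -1 0.12 180 [ -16.   75.   37.  -27.  133. -116.]
  place 20
[... 4548 characters left out ...]
104.  47.  61. -34.]
  place 50 -1 0.12 -90 [  -8.   32.  100.  -52.   53. -157.]
  place 50 -1 0.12 180 [ -19.   53.   62.  -15.  102. -111.]
  place 50 -1 0 0 [-50.  25. 112.  64.  35. -15.]
  place 50 -1 0 45 [-53.  37.  92.  43.  68. -34.]
  place 50 -1 0 -45 [-33.  23. 115. -65.   6. 161.]
  place 50 -1 0 -90 [ -19.   33.   98.  -55.   46. -164.]
  place 50 -1 0 180 [ -26.   58.   54.  -20.  103. -119.]
  place 50 -1 -0.12 0 [-57.  32.  99.  57.  42. -13.]
  place 50 -1 -0.12 45 [-58.  45.  76.  39.  76. -33.]
  place 50 -1 -0.12 -45 [-43.  28. 107.  14.   6.  74.]
  place 50 -1 -0.12 -90 [ -30.   36.   92.  -55.   41. -174.]
  place 50 -1 -0.12 180 [ -33.   65.   41.  -24.  107. -127.]
```

```bash
cat >> h.py <<'E'
def find_bottles():
    im=camera("top");hsv=cv2.cvtColor(im,cv2.COLOR_BGR2HSV)
    m=cv2.inRange(hsv,(105,70,60),(135,255,255));n,l,s,c=cv2.connectedComponentsWithStats(m);out=[]
    for i in range(1,n):
        if 300<s[i,4]<800 and 150<c[i][0]<450 and 215<c[i][1]<330:
            cn=cv2.findContours((l==i).astype('uint8'),0,2)[0][0]
            q=unproj("top",cn.reshape(-1,2),.046)[:,:2].astype('float32')*1000
            (x,y),(w,h),a=cv2.minAreaRect(q)
            if w<h: a+=90
            a=(a-90)%180+90        # heading 90..270: neck to the robot's side
            out.append((np.array([x,y])/1000,np.radians(a),max(w,h),min(w,h)))
    return out,im
def pick_place(c,head,ty,b=np.radians(35),s=1,tx=-.05):
    Rp,n=pick_rot(head,b,s);p=np.r_[c,.023]+n*.005+Rp[:,2]*.011
    Rq,_=place_rot(TRAY[1],b,s);q=tray(tx,ty)+[0,0,.049]+Rq[:,2]*.011
    up=np.array([0,0,1])
    grip(1.0);reach(p-Rp[:,2]*.13,Rp);move_straight(p,velocity=.12)
    grip(0.0,25);print("opening mm",read_opening()*88,"f",read_grip_force())
    move_straight(p+up*.22,velocity=.2);print("after lift",read_opening()*88)
    reach(q+up*.2,Rq);move_straight(q+up*.015,velocity=.15);wait(.3)
    f0=read_ft_force()[2];z=.015
    while z>-.006:
        z-=.0015;move_straight(q+up*z,velocity=.02)
        if read_ft_force()[2]-f0>2.5:break
    print("touch at",z,read_ft_force()[2]-f0)
    grip(1.0);wait(.2);move_straight(q+up*z-Rq[:,2]*.13,velocity=.2)
    move_straight(read_eef_pos()+up*.1,velocity=.25);print("t",read_time())
E
python3 - <<'E'
from h import *
bs,_=find_bottles();print(bs)
b=min(bs,key=lambda t:np.hypot(*(t[0]-B[2][0])))
pick_place(b[0],b[1],-.12)
bs,im=find_bottles();print(bs);cv2.imwrite("pics/t1.png",im);cv2.imwrite("pics/s1.png",camera("scene"))
E
```

```text
[(array([ 0.44009879, -0.00511335]), np.float64(3.559760010846136), 77.90958404541016, 40.97742462158203), (array([0.39486578, 0.20738478]), np.float64(3.654562020908286), 79.37519073486328, 41.10179901123047), (array([ 0.40346332, -0.20057257]), np.float64(2.906031394640377), 78.05168914794922, 41.087730407714844)]Traceback (most recent call last):
  File "<stdin>", line 4, in <module>
  File "h.py", line 45, in pick_place
    grip(1.0);reach(p-Rp[:,2]*.13,Rp);move_straight(p,velocity=.12)
              ~~~~~^^^^^^^^^^^^^^^^^^
rig.Unreachable: the arm cannot take that pose within its joint ranges
```

Run:
```python
from h import *
np.set_printoptions(precision=0,suppress=True)
for b in (15,20,25,30,35):
  for i,(c,h) in enumerate(B):
    Rp,n=pick_rot(h,np.radians(b),1);p=np.r_[c,.023]+n*.005+Rp[:,2]*.011
    print(b,i,[(d,inverse_kinematics(p+np.array([d*k,0,d]),Rp) is not None) for k in (0,.7) for d in (0,.05,.08,.12,.2)])
  Rq,_=place_rot(TRAY[1],np.radians(b),1)
  print("place",[inverse_kinematics(tray(-.05,y)+[0,0,.049+d]-Rq[:,2]*k,Rq) is not None for y in (-.12,0,.12) for d,k in((.2,0),(0,.1),(.08,.1),(0,.13))])
```

```text
15 0 [(0, True), (0.05, True), (0.08, True), (0.12, True), (0.2, True), (0, True), (0.05, True), (0.08, True), (0.12, True), (0.2, True)]
15 1 [(0, True), (0.05, True), (0.08, True), (0.12, True), (0.2, True), (0, True), (0.05, True), (0.08, True), (0.12, True), (0.2, True)]
15 2 [(0, True), (0.05, True), (0.08, True), (0.12, True), (0.2, True), (0, True), (0.05, True), (0.08, True), (0.12, True), (0.2, True)]
place [True, True, True, True, True, True, True, True, True, True, True, True]
20 0 [(0, True), (0.05, True), (0.08, True), (0.12, True), (0.2, True), (0, True), (0.05, True), (0.08, True), (0.12, True), (0.2, True)]
20 1 [(0, True), (0.05, True), (0.08, True), (0.12, True), (0.2, True), (0, True), (0.05, True), (0.08, True), (0.12, True), (0.2, True)]
20 2 [(0, True), (0.05, True), (0.08, True), (0.12, True), (0.2, True), (0, True), (0.05, True), (0.08, True), (0.12, True), (0.2, True)]
place [True, True, True, True, True, True, True, True, True, True, True, True]
25 0 [(0, True), (0.05, True), (0.08, True), (0.12, True), (0.2, True), (0, True), (0.05, True), (0.08, True), (0.
[... 664 characters left out ...]
 True), (0.05, True), (0.08, True), (0.12, True), (0.2, True), (0, True), (0.05, True), (0.08, True), (0.12, True), (0.2, True)]
place [True, True, True, True, True, True, True, True, True, True, True, True]
35 0 [(0, True), (0.05, True), (0.08, True), (0.12, True), (0.2, True), (0, True), (0.05, True), (0.08, True), (0.12, True), (0.2, True)]
35 1 [(0, True), (0.05, True), (0.08, True), (0.12, True), (0.2, True), (0, True), (0.05, True), (0.08, True), (0.12, True), (0.2, True)]
35 2 [(0, True), (0.05, True), (0.08, True), (0.12, True), (0.2, True), (0, True), (0.05, True), (0.08, True), (0.12, True), (0.2, True)]
place [True, True, True, True, True, True, True, True, True, True, True, True]
```

```bash
sed -i 's/reach(p-Rp\[:,2\]\*.13,Rp);/reach(p+up*.12,Rp);/; s/p+up\*.22,/p+up*.2,/; s/b=np.radians(35)/b=np.radians(30)/' h.py
python3 - <<'E'
from h import *
bs,_=find_bottles()
b=min(bs,key=lambda t:np.hypot(*(t[0]-B[2][0])))
pick_place(b[0],b[1],-.12)
bs,im=find_bottles();print(bs);cv2.imwrite("pics/t1.png",np.hstack([im[60:360,120:520]]));cv2.imwrite("pics/s1.png",camera("scene"))
E
```

```text
opening mm 45.399384915707216 f 24.999650345707778
after lift 45.9787328301423
touch at 0.0015000000000000022 7.483848368207691
t 14.65
[(array([ 0.44028723, -0.00478811]), np.float64(3.558376298922758), 77.98025512695312, 41.152549743652344), (array([0.39495743, 0.2072782 ]), np.float64(3.6686163209289613), 78.67857360839844, 42.0040168762207)]
```

View pics/s1.png

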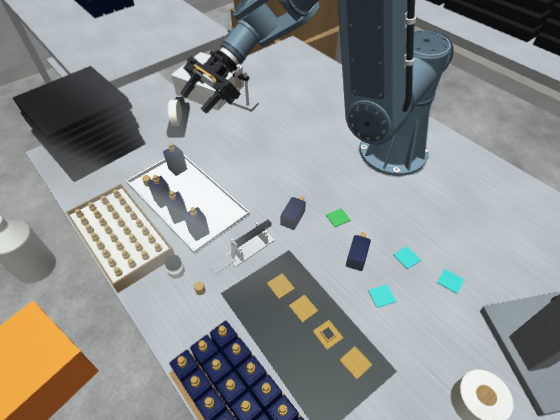

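The right bottle now stands in the tray at (175,160). I'll place the other two the same way.

Run:
```python
from h import *
for k,ty in ((0,0.),(1,.12)):
    bs,_=find_bottles()
    b=min(bs,key=lambda t:np.hypot(*(t[0]-B[k][0])));print(b)
    if np.hypot(*(b[0]-B[k][0]))>.1: raise SystemExit("missing")
    pick_place(b[0],b[1],ty)
reach([.35,0,.45],down(0))
bs,im=find_bottles();print(bs);cv2.imwrite("pics/s2.png",camera("scene"))
```

```text
(array([ 0.44031711, -0.00492894]), np.float64(3.5662234029432174), 77.436279296875, 41.11127471923828)
opening mm 45.70233989136252 f 24.99601341347443
after lift 45.76954596461213
touch at 0.0015000000000000022 6.230266681537429
t 28.4917
(array([0.39500238, 0.20746172]), np.float64(3.654562020908286), 79.06166076660156, 41.10179901123047)
opening mm 45.85221452059418 f 24.939940832555294
after lift 45.771755065087056
touch at 0.0015000000000000022 8.506623836644952
t 42.175
[]
```

View pics/s2.png

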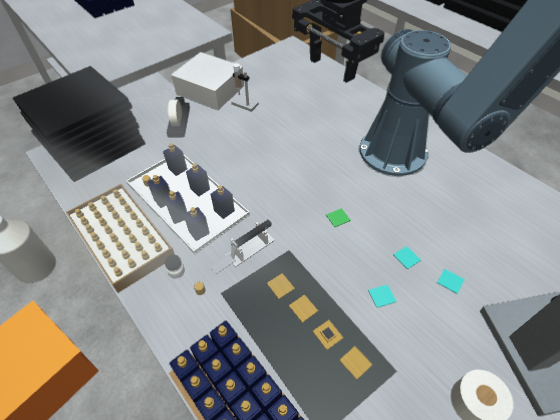

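All three fallen bottles now stand in the tray's front row, at (175,158), (198,178) and (223,198). Next are close wrist views of the cradle and plaques.

```bash
cat >> h.py <<'E'
def look(x,y,h=.33):
    """wrist camera straight down over (x,y); picture up = +x, left = +y"""
    T=get_calibration("wrist")["tool_from_camera"];Rc=np.array([[0,1,0],[-1,0,0],[0,0,1.]])
    Rt=Rc@T[:3,:3].T;u,_,v=np.linalg.svd(Rt);Rt=u@v
    reach(np.array([x,y,h])-Rt@T[:3,3],Rt);wait(.3)
    pose=(read_eef_pos(),read_tcp_rot());return camera("wrist"),pose
def plaques(im,pose,z=.011):
    hsv=cv2.cvtColor(im,cv2.COLOR_BGR2HSV);m=cv2.inRange(hsv,(10,100,60),(35,255,255))
    n,l,s,c=cv2.connectedComponentsWithStats(m);out=[]
    for i in range(1,n):
        if 1200<s[i,4]<6000:
            cn=cv2.findContours((l==i).astype('uint8'),0,2)[0][0]
            q=unproj("wrist",cn.reshape(-1,2)+0.,z,pose)[:,:2].astype('float32')*1000
            (x,y),(w,h),a=cv2.minAreaRect(q);fill=s[i,4]/cv2.contourArea(cn)
            a=(a+45)%90-45
            out.append((round(x,1),round(y,1),round(w,1),round(h,1),round(a,1),round(fill,2)))
    return out
E
python3 - <<'E'
from h import *
for k,(x,y) in enumerate(((.60,0.),(.61,.19),(.61,.36))):
    im,p=look(x,y);cv2.imwrite(f"pics/w{k}.png",im);np.savez(f"w{k}.npz",p=p[0],r=p[1]);print(plaques(im,p))
E
```

```text
[(792.1, 216.8, 138.0, 37.3, -0.0, np.float64(1.08)), (615.9, 145.4, 54.5, 49.8, -4.3, np.float64(1.04)), (612.1, 228.4, 55.7, 50.4, -3.1, np.float64(1.04)), (427.9, -133.7, 328.5, 14.8, -0.0, np.float64(1.14))]
[(792.9, 312.0, 45.0, 321.6, 0.6, np.float64(1.08)), (616.2, 145.9, 53.7, 49.8, -4.3, np.float64(1.04)), (612.3, 228.8, 53.7, 49.8, -3.3, np.float64(1.04)), (610.1, 311.1, 53.6, 49.1, -5.4, np.float64(0.85)), (608.5, 400.7, 55.1, 49.7, -0.4, np.float64(1.04)), (437.7, 55.5, 328.2, 14.9, -0.1, np.float64(1.13))]
[(703.4, 613.2, 57.4, 194.1, -1.7, np.float64(0.98)), (616.1, 146.6, 55.5, 50.2, -4.3, np.float64(1.04)), (612.4, 229.4, 54.6, 50.1, -3.4, np.float64(1.04)), (610.4, 314.9, 52.7, 48.9, -5.3, np.float64(0.85)), (608.9, 401.2, 52.4, 49.4, -0.1, np.float64(1.04)), (437.9, 225.3, 328.3, 14.9, -0.1, np.float64(1.13))]
```

View pics/w0.png

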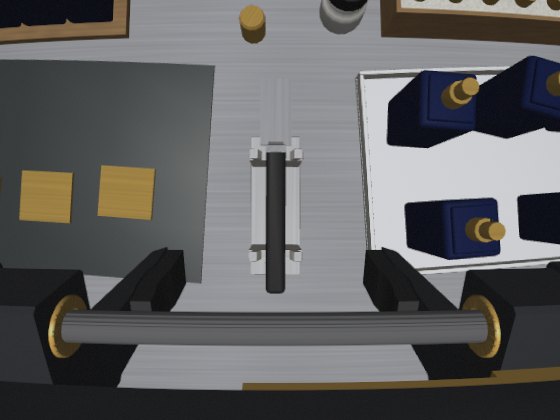

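View pics/w1.png

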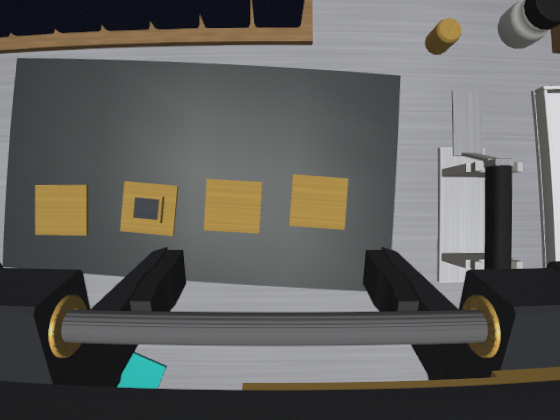

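Run:
```python
from h import *
np.set_printoptions(precision=4,suppress=True)
d=np.load("w0.npz");p=(d['p'],d['r'])
print("handle",unproj("wrist",[[276,149],[276,292],[266,220],[286,220]],.068,p))
print("foot",unproj("wrist",[[250,137],[300,137],[300,273],[250,273]],.006,p))
print("blade tip",unproj("wrist",[[261,80],[290,80]],.014,p))
im=cv2.imread("pics/w0.png");cv2.imwrite("pics/w0c.png",cv2.resize(im[60:310,200:350],None,fx=2.4*1.6667*.6,fy=2.4,interpolation=cv2.INTER_CUBIC))
```

```text
handle [[ 0.6471 -0.0017  0.068 ]
 [ 0.5331 -0.0017  0.068 ]
 [ 0.5906  0.0063  0.068 ]
 [ 0.5906 -0.0096  0.068 ]]
foot [[ 0.6702  0.0236  0.006 ]
 [ 0.6702 -0.0258  0.006 ]
 [ 0.5361 -0.0257  0.006 ]
 [ 0.5361  0.0236  0.006 ]]
blade tip [[ 0.7241  0.0125  0.014 ]
 [ 0.7241 -0.0156  0.014 ]]
```

View pics/w0c.png

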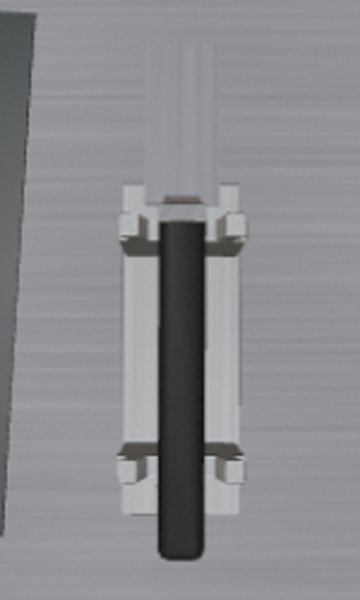

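The lifter lies straight along world +x with its grip at about (0.611, -0.0015). I'll take it and hover in front of the rightmost plaque, the first to turn.

```bash
cat >> h.py <<'E'
HOME=np.array([.611,-.0015,.059]);MAT=.002
def lift_pose(tip,yaw,pitch=0.):
    RL=(R.from_euler('z',yaw)*R.from_euler('y',-pitch)).as_matrix()
    Rt=RL@np.diag([1,-1,-1.]);g=np.array(tip)-RL@[.115,0,-.046]
    return g+Rt[:,2]*.019,Rt
def ppt(pl,u,z):   # point u ahead of the plaque's centre along its x, z over the mat
    x,y,a=pl;return np.array([x+u*np.cos(a),y+u*np.sin(a),MAT+z])
def tip_to(pl,u,z,v=.08,joint=False):
    p,Rt=lift_pose(ppt(pl,u,z),pl[2]);(reach(p,Rt) if joint else move_straight(p,Rt,velocity=v))
P={'C':(.616,.146,np.radians(-4.3)),'B':(.6123,.2288,np.radians(-3.3)),'A':(.6088,.401,np.radians(-.3))}
E
python3 - <<'E'
from h import *
g=HOME+[0,0,-.019];grip(1.0)
reach(g+[0,0,.12],down(0));move_straight(g,velocity=.1)
grip(0.0,50);print(read_opening()*88,read_grip_force())
move_straight(g+[0,0,.13],velocity=.1);print(read_opening()*88,read_ft_force())
tip_to(P['C'],-.045,.08,joint=True);tip_to(P['C'],-.045,.015)
wait(.2);pose=(read_eef_pos(),read_tcp_rot());im=camera("wrist");np.savez("w3.npz",p=pose[0],r=pose[1])
cv2.imwrite("pics/w3.png",im);print(plaques(im,pose),read_time())
E
```

```text
15.2663135209599 49.996831119060516
15.2010821511684 [ 0.24150658 -0.48471034 -0.77382105]
[(353.7, 173.7, 267.4, 12.1, -4.2, np.float64(1.13))] 55.0833
```

View pics/w3.png

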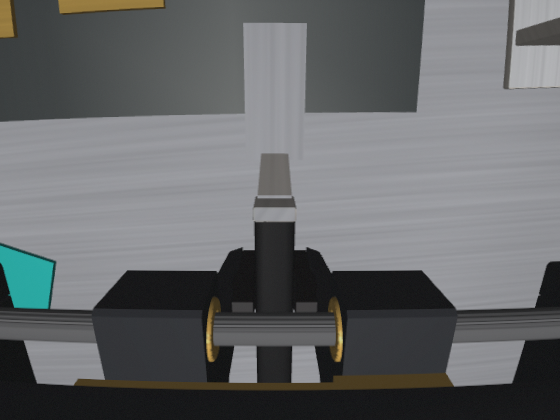

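The lifter is held straight, with its tip edge at (245–305, 24); plaque B's near edge shows at (110,12). I'll check the tip against its expected place.

Run:
```python
from h import *
np.set_printoptions(precision=4,suppress=True)
d=np.load("w3.npz");p=(d['p'],d['r'])
print("tip seen",unproj("wrist",[[245,24],[305,24]],.019,p).mean(0),"expected",ppt(P['C'],-.045,.017))
c,s=np.cos(P['B'][2]),np.sin(P['B'][2])
q=unproj("wrist",[[60,12],[163,8]],.011,p);print("B near edge",q, "expected x", .6123-.025*c)
# touch-down on the mat in front of C
tip_to(P['C'],-.045,.006,.04);wait(.3);f0=read_ft_force()[2];z=.006
while z>-.006:
    z-=.0005;tip_to(P['C'],-.045,z,.01);f=read_ft_force()[2]-f0
    if f>1.0:break
print("touch",z,f);tip_to(P['C'],-.045,z+.001,.01)
```

```text
tip seen [0.5709 0.149  0.019 ] expected [0.5711 0.1494 0.019 ]
B near edge [[0.5891 0.2566 0.011 ]
 [0.5849 0.2034 0.011 ]] expected x 0.5873414545846493
touch 0.0055 1.7561009753168182
```

Run:
```python
from h import *
tip_to(P['C'],-.045,.012,.04);wait(.5)
print([round(read_ft_force()[2],2) for _ in range(3)])
f0=read_ft_force()[2];z=.012
while z>-.004:
    z-=.001;tip_to(P['C'],-.045,z,.01);wait(.25);f=read_ft_force()[2]-f0;print(round(z,4),round(f,2),np.round(read_moment(),2),round(read_eef_pos()[2],4))
    if f>2:break
tip_to(P['C'],-.045,z+.003,.01)
```

```text
[np.float64(-0.82), np.float64(-0.82), np.float64(-0.82)]
0.011 -0.33 [0.01 0.19 0.01] 0.04
0.01 -0.29 [0.06 0.23 0.  ] 0.039
0.009 -0.62 [0.08 0.17 0.02] 0.038
0.008 0.56 [0.01 0.16 0.02] 0.037
0.007 0.6 [-0.06  0.19 -0.06] 0.036
0.006 0.25 [0.   0.2  0.04] 0.035
0.005 0.68 [0.03 0.16 0.02] 0.034
0.004 0.74 [0.01 0.19 0.01] 0.033
0.003 -0.95 [-0.09  0.19 -0.06] 0.032
0.002 -0.07 [ 0.    0.19 -0.04] 0.031
0.001 0.48 [0.01 0.14 0.04] 0.03
-0.0 -0.0 [0.01 0.13 0.03] 0.029
-0.001 1.44 [ 0.03  0.09 -0.01] 0.0281
-0.002 4.73 [-0.03  0.25  0.04] 0.0271
```

The readings carry about 0.7 N of noise; true contact is at the expected mat height within 1 mm. Now turning plaque C.

```bash
cat >> h.py <<'E'
def flip(pl,ui=-.0165,zi=.0012):
    tip_to(pl,-.045,zi,.03);tip_to(pl,ui,zi,.03)
    wait(.2);print("in: f",np.round(read_ft_force(),2))
    r=.025-ui
    for th in np.radians(np.arange(2,92,6)):
        c,s=np.cos(th),np.sin(th);k=-ui+.013
        if th<np.arctan(.5): u,z=.013-k*c+.006*s,k*s+.006*c
        else: u,z=.0264-r*c,r*s
        tip_to(pl,u,z-.002,.06)
    wait(.2);print("up: f",np.round(read_ft_force(),2))
    tip_to(pl,.0264+.022,z-.0015,.05);wait(.4)
    tip_to(pl,0,.06,.15);tip_to(pl,-.06,.07,.2);print("t",read_time())
E
python3 - <<'E'
from h import *
flip(P['C'])
tip_to(P['C'],-.13,.13,.2)
cv2.imwrite("pics/t4.png",cv2.resize(camera("top")[110:230,110:320],None,fx=2,fy=2))
cv2.imwrite("pics/s4.png",camera("scene"))
a=cv2.imread("pics/t4.png");b=cv2.resize(cv2.imread("pics/s4.png")[150:420,130:490],(420,315))
cv2.imwrite("pics/v4.png",np.vstack([a,b]))
E
```

```text
in: f [ 0.09 -0.33 -1.28]
up: f [-0.71 -0.36 -0.9 ]
t 72.0
```

View pics/v4.png

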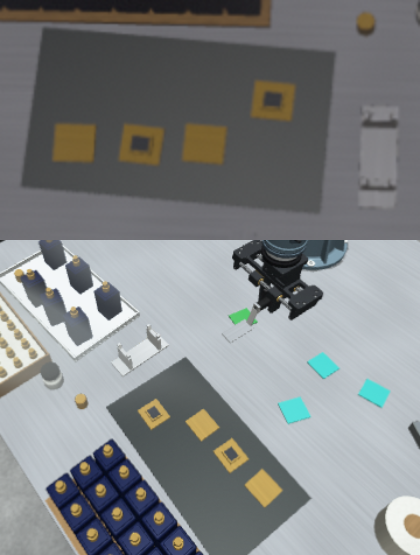

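Plaque C is now face up, at (272,100) in the crop, and the cradle stands empty. Next B, then A, re-checking each position from the top camera first in case one was nudged.

```bash
cat >> h.py <<'E'
def top_plaques():
    im=camera("top");hsv=cv2.cvtColor(im,cv2.COLOR_BGR2HSV);m=cv2.inRange(hsv,(10,100,60),(35,255,255))
    n,l,s,c=cv2.connectedComponentsWithStats(m);out=[]
    for i in range(1,n):
        if 150<s[i,4]<900 and 120<c[i][0]<280 and 125<c[i][1]<215:
            cn=cv2.findContours((l==i).astype('uint8'),0,2)[0][0]
            q=unproj("top",cn.reshape(-1,2),.011)[:,:2].astype('float32')*1000
            (x,y),(w,h),a=cv2.minAreaRect(q);a=(a+45)%90-45
            out.append((round(x/1000+.0017,4),round(y/1000,4),round(a,1),int(s[i,4])))
    return out
E
python3 - <<'E'
from h import *
for k in 'BA':
    t=top_plaques();print(t)
    q=min(t,key=lambda o:np.hypot(o[0]-P[k][0],o[1]-P[k][1]))
    d=np.hypot(q[0]-P[k][0],q[1]-P[k][1])
    if d>.004: raise SystemExit(f"{k} moved {d}")
    tip_to(P[k],-.13,.13,.2);tip_to(P[k],-.06,.03,.15)
    flip(P[k]);tip_to(P[k],-.13,.13,.2)
print(top_plaques())
a=cv2.resize(camera("top")[110:230,110:320],None,fx=2,fy=2)
b=cv2.resize(camera("scene")[150:420,130:490],(420,315))
cv2.imwrite("pics/v5.png",np.vstack([a,b]))
E
```

```text
[(0.6725, 0.1407, -4.7, 303), (0.6086, 0.4011, 1.5, 381), (0.6087, 0.3114, -5.5, 308), (0.6121, 0.2286, -3.2, 376)]
in: f [-0.24  0.08 -0.88]
up: f [ 0.64 -0.39 -0.21]
t 82.75
[(0.6683, 0.224, -2.9, 310), (0.6727, 0.1405, -4.2, 302), (0.6086, 0.4012, 1.5, 379), (0.6088, 0.3115, -5.5, 307)]
in: f [-0.4   0.3  -0.55]
up: f [ 0.39  0.25 -0.92]
t 93.8083
[(0.6683, 0.2239, -3.2, 309), (0.6725, 0.1406, -4.4, 306), (0.6627, 0.3986, 1.4, 305), (0.6088, 0.3115, -5.5, 306)]
```

View pics/v5.png

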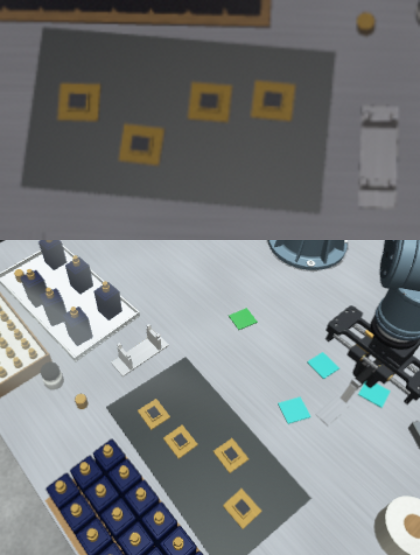

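All four plaques are face up, at (79,101), (210,101), (272,100) and (141,144) in the crop. The lifter goes back.

Run:
```python
from h import *
g=HOME+[0,0,-.019]
move_straight(read_eef_pos()+[0,0,.08],velocity=.2)
reach(g+[0,0,.14],down(0));move_straight(g+[0,0,.02],velocity=.1);wait(.3)
f0=read_ft_force()[2];z=.02
while z>-.001:
    z-=.002;move_straight(g+[0,0,z],velocity=.03);f=read_ft_force()[2]-f0
    if f>6:break
print("down",z,f,read_ft_force());grip(1.0,20);wait(.3)
move_straight(g+[0,0,.15],velocity=.12);reach([.35,0.,.45],down(0));wait(.5)
im,p=look(.60,0.);cv2.imwrite("pics/w6.png",im)
print(unproj("wrist",[[276,292]],.068,p))
reach([.35,0.1,.45],down(0));wait(.5);cv2.imwrite("pics/s6.png",camera("scene"));print(top_plaques(),read_time())
a=im[60:310,150:560];b=camera("scene")[110:410,80:490];cv2.imwrite("pics/v6.png",np.vstack([a,b]))
```

```text
down -0.002 15.05256043292846 [-7.13415961  0.6653275  14.42822931]
[[ 0.53310623 -0.00170861  0.068     ]]
[(0.6683, 0.2239, -3.2, 309), (0.6725, 0.1407, -4.7, 303), (0.6627, 0.3986, 1.4, 305), (0.6087, 0.3114, -5.5, 307)] 109.6333
```

View pics/v6.png

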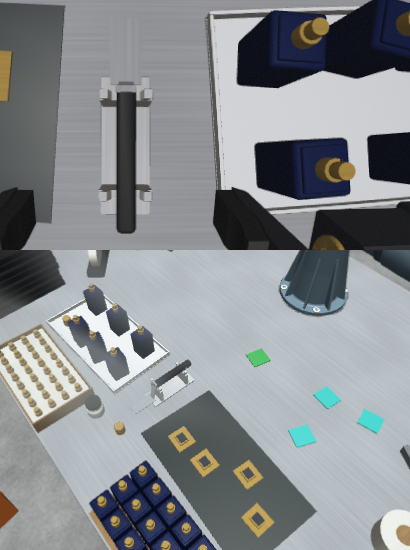

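The lifter lies level in its cradle, with its rear end in the same place as at the start, at (126,232) in the crop. All six bottles stand in the tray and all four plaques show their panels.

```bash
python3 -c "
from rig import *
print(sign_off())"
```

```text
the job is handed in; nothing more can be done
None
```

The bench is ready for gluing and the job is handed in (no verdict was returned): the three fallen bottles stand in the tray, the three face-down plaques are turned panel up on the mat, and the lifter is back in its cradle, at about 110 s of the 210 s allowed.

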